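# Reload the tube-label printer

### The arm

A 6-joint arm with a two-finger parallel gripper is mounted at the origin on the work surface. World frame = base frame: x ahead of the robot, y to its left, z up, the work surface at z = 0. Lengths are in m, angles in degrees, forces in N, time in s.
With the tool pointing down it reaches from about 0.4 to 0.825 m from the base axis. Payload 7 kg.
Tool frame: the origin (TCP) lies at the very end of the fingers, on their centre line; the grasp point (between the pads) lies 19 mm behind it; z points along the fingers, y is the direction in which the jaws open and shut (so a half turn about z gives the same grasp; the last joint's range is limited). The gripper opens to 85 mm and grips with 20 to 120 N. Pads are 22 mm wide; open, the fingers measure 114 mm over their backs; the gripper's body (76 mm by 85 mm) begins 54 mm behind the grasp point. The pads swing forward as they close: fully open they stand 13 mm farther back than shut.
Start: joints at [-51.962, 20.546, 0.682, 0, -70.136, -16.507], TCP at [0.248, -0.628, 0.231] pointing down, gripper open.
Joint ranges: [-176.03, 176.03], [-82.01, 121.73], [-58.28, 71.71], [-173.87, 95.51], [-174.79, -0.11], [-173.66, 173.66]. Speed limits (degrees/s): [136.94, 136.94, 172.46, 180, 180, 180].

### API

Orientations are given as a 3x3 rotation matrix whose columns are the frame's x, y, z axes.
In Python, from plant import get_obs, snapshot, finish_job gives the robot as it stands.
- The arm moves only by the shell command python3 -m creep 'ROWS' [OPENING] [FORCE]. ROWS is JSON, a list of rows, each an object with "delta_pos": the shift along the tool's x, y, z in mm, a list of three; "twist": the turn, a rotation vector about the tool's x, y, z in rad, a list of three. A call has exactly 10 rows; each row is the pose to reach, as a shift and turn from the pose commanded when the call began, along the tool's axes at that moment; what a row does not reach only later rows make up. A row lasts 1/10 s, in which the tool goes at most 50 mm and 8.59 degrees, less where a joint would pass 70% of its speed; a pose out of reach is approached as far as the arm can. A call with a gripper value outside its range is refused whole. OPENING is the closure, from 0 (fully open) to 1 (shut), set as the call begins (- or left out, the last holds). The fingers move at their own pace and stop on an object; FORCE is the grip in N (left out, the last holds). Time passes only in rows, so rows that repeat a pose let the fingers close, or fill a call up. It gives the time, the measured TCP pose, the force and the opening at its end, in the units of the state.
- get_obs(): the state, without advancing time (a new reading comes with each control period).
- snapshot(name): name is "side" or "top"; returns a dict with "img" (384x512x3 uint8, blue, green, red), "fov_y" (degrees; the focal length in pixels is half the picture's height over the tangent of half this angle, whatever the lens; pixels are square), "cx", "cy" (the principal point, pixels), "R" (3x3) and "t" (3): a world point X has camera coordinates R X + t. Camera axes: x right, y down, z forward; pixel columns grow to the right and rows downward; lengths in m; the calibration is good to about 2 mm. A picture is of the moment at which its call begins. There is no depth.
- finish_job(): hands the job in, once; it reports no verdict.
The state is a dict: "time": time; "joint_positions": joint angles; "qd": joint speeds; "tau": joint torques, N m; "position": TCP position; "tcp_rot": TCP orientation; "contact_force": force on the tool from outside, world axes, zero at the start; "wrist_torque": the same for the moment, N m; "finger_gap": finger opening in m.
Only numpy, scipy, OpenCV 4.12 (cv2) and the standard library are available. Lean on these libraries where they do the work, as an engineer would, in place of code of your own. Each camera call takes 0.05 s, during which the arm holds its last target.

### The job

Load the reel of yellow labels into the label printer: take it from the stand, thread it over the free end of the bent wire spindle in the open drawer, slide it round both bends until it sits against the upright stop plate, and let it hang there. Then push the drawer fully home until it seats in its detent, and press the green feed button on top of the printer all the way down. Leave the other reels standing in their stand.

Things in the scene. Friction and masses are not known exactly. Their poses are not given: they have to be found in the camera images.
- yellow_reel_center (a point): centre of the reel to load: rigid, 96 mm outer diameter, 30 mm wide, 40 mm through bore, 0.13-0.25 kg; grey flanges, yellow labels between. Stands on its rim, axis level. y = bore axis (x, z turn with it); flat faces at y = +-15 mm. Grip the top of its rim from above on both faces, fingers at most 26 mm below its top to clear the wire in the bore
- white_reel_center (a point): centre of a bystander reel of the same size with white labels; leave it in the stand
- red_reel_center (a point): centre of a bystander reel of the same size with red labels; leave it in the stand
- reel_stand: low grey stand, 130 x 210 mm, fixed; origin at the centre of its underside, y along the reels' axes. Slots at y = -66, 0, +66 mm (which reel is where varies), 35 mm wide, between fins up to 46 mm high; end walls at x = +-50 mm, 38 mm high. Reel centres stand 54 mm above the bench; 36 mm of free air between reels
- spindle_stop (a point): centre line of the 8 mm wire spindle at the face of the upright stop plate (60 mm wide, top 6 mm above the wire's centre); moves with the drawer. x = the way the drawer closes, y = along the inner straight into the plate, z up. Level wire, 95 mm above the bench. A loaded reel touches the plate (centre at y = -15 mm) and, let go, hangs with its centre 16 mm below the wire's centre
- bend_inner (a point): corner of the wire next to the stop, where straight centre lines meet: at (0, -48, 0) mm in spindle_stop's frame; same axes. Both corners turn 55 degrees in the level plane, rounded within 9 mm of the corner; a reel must turn with the wire to pass
- bend_outer (a point): corner of the wire next to the free end: at (-45, -79.5, 0) mm in spindle_stop's frame; same axes. The wire slants straight from here to bend_inner
- spindle_tip (a point): rounded free end of the wire, at (-45, -130, 0) mm in spindle_stop's frame; same axes. The reel is threaded on here, moving along +y. Around the wire: drawer floor 73 mm below its centre, front panel's inner face 61 mm away to -x, low drawer sides (51 mm below the wire) at y = -32 and +172 mm from here
- drawer_front (a point): middle of the upper edge of the drawer's front panel, on its outer face; axes as spindle_stop. Panel: white, 268 mm wide, 14 mm thick, from 12 to 150 mm above the bench. Push on this face along +x to close. A thin tear bar at 54 mm height sticks out 8 mm and is not solid
- drawer (a joint): drawer opening in m: 0 fully home, 0.185 fully open; starts between 0.175 and 0.185. Slides with about 2 N of friction; a spring detent met in the last 17 mm adds up to about 5 N, its crest is 7 mm before home; from about 5 mm it draws the drawer in, and it then holds it
- printer: white bench label printer, 270 wide, 250 deep, 166 mm high, fixed; origin on the bench under the middle of its front face, x to its back, z up. The shut drawer's front stands 14 mm ahead of this face; the opening is 250 mm wide, 152 mm high, and a reel hanging on the wire passes in freely
- feed_button (a joint): travel of the feed button in m: 0 up, 0.006 fully down, where its return spring gives about 5 N
- feed_button_top (a point): centre of the upper face of the green feed button (28 mm across, in a 44 mm grey collar) on the printer's top near its front edge; pressed straight down, z up. When up it is 22 mm above the printer's top (188 mm above the bench)
There are look-alikes about, which are no part of the job. Of the things that look like the part that bears yellow_reel_center, the largest one is meant.

How it is judged:
By the outcome, as a careful person would: the job done as asked, in the order asked, and still so for the second after the job is handed in, with the robot touching nothing.
It also fails if it takes over 64 s, if anything falls off the work surface, if the arm or the gripper's body presses on something with over 40 N, if the wrist force passes 120 N, or if a joint passes its speed limit or range.

## Working session

There is one attempt and no reset: what is moved stays moved. The work goes in short steps, Python scripts to look and compute and a shell command to move; the robot and the scene stay as the last step left them, time stands still between calls to the robot, and variables do not carry over. Pictures are saved under pics/ and viewed, and the job is handed in when it is done.

```bash
mkdir -p pics; ls
python3 - <<'E'
from plant import get_obs, snapshot
import cv2,json
o=get_obs();print(o)
for n in("side","top"):
    s=snapshot(n);cv2.imwrite(f"pics/{n}0.png",s["img"]);print(n,s["fov_y"],s["cx"],s["cy"],s["R"],s["t"])
E
```

```text
pics
{'time': 0.0, 'joint_positions': array([-5.19606312e+01,  2.05914170e+01,  6.33158215e-01, -2.01569753e-02,
       -7.01359640e+01, -1.65067789e+01]), 'qd': array([ 0.1237202 , -0.04508412,  0.08885347, -0.09590666, -0.06215712,
        0.08679949]), 'tau': array([ 2.16051740e-03, -5.83318913e+01,  2.93413585e+01,  6.93641827e+00,
       -5.99308871e-03,  1.82747505e-05]), 'position': array([ 0.24753853, -0.62744724,  0.2303591 ]), 'tcp_rot': array([[-9.30252863e-01, -3.66918309e-01, -7.52739228e-04],
       [-3.66919050e-01,  9.30251667e-01,  1.49905480e-03],
       [ 1.50206268e-04,  1.67069439e-03, -9.99998593e-01]]), 'contact_force': array([-0.01976244,  0.7178801 ,  0.29727292]), 'wrist_torque': array([-0.02731811, -0.00618821, -0.04491729]), 'finger_gap': 0.08518633804991438}
side 45.0817709996451 263.31412092961665 198.34000842157195 [[-0.8317388  -0.55490205 -0.01715443]
 [-0.27165906  0.43374661 -0.85910723]
 [ 0.48416104 -0.70989266 -0.51150806]] [0.36065453 0.35301966 1.04884737]
top 53.04906790185882 257.99455876189324 183.66292641438508 [[-0.00607456 -0.99982899 -0.01746657]
 [-0.99136112  0.00830983 -0.13089722]
 [ 0.13101998  0.01652053 -0.99124207]] [-0.14730218  0.58549164  1.04072693]
```

View pics/side0.png

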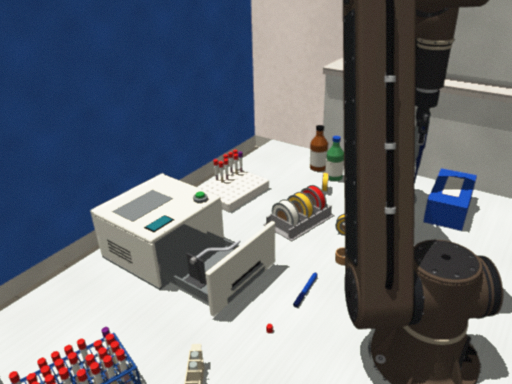

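View pics/top0.png

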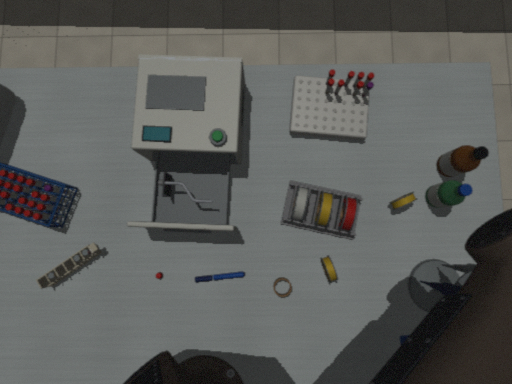

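The top view shows the printer at upper centre (drawer front edge near row 227, green button near (218,136)). The stand is near (322,210), with the yellow reel in the middle slot at (325,208). The smaller yellow rolls at (402,201) and (330,268) are look-alikes. I'll zoom in to measure.

```bash
cat > h.py <<'E'
import numpy as np,cv2
from plant import get_obs,snapshot
def cam(s):
    f=s["img"].shape[0]/2/np.tan(np.radians(s["fov_y"]/2)); return f,s["cx"],s["cy"],np.array(s["R"]),np.array(s["t"])
def ray(s,u,v):
    f,cx,cy,R,t=cam(s); d=R.T@np.array([(u-cx)/f,(v-cy)/f,1]); return -R.T@t,d
def onz(s,u,v,z):
    c,d=ray(s,u,v); return c+d*(z-c[2])/d[2]
def proj(s,X):
    f,cx,cy,R,t=cam(s); p=R@np.array(X)+t; return cx+f*p[0]/p[2],cy+f*p[1]/p[2]
def tri(s1,p1,s2,p2):
    c1,d1=ray(s1,*p1);c2,d2=ray(s2,*p2);d1/=np.linalg.norm(d1);d2/=np.linalg.norm(d2)
    A=np.c_[d1,-d2];l=np.linalg.lstsq(A,c2-c1,rcond=None)[0];a=c1+l[0]*d1;b=c2+l[1]*d2
    return (a+b)/2,np.linalg.norm(a-b)
def crop(s,x0,y0,x1,y1,k,fn):
    cv2.imwrite(fn,cv2.resize(s["img"][y0:y1,x0:x1],None,fx=k,fy=k,interpolation=cv2.INTER_CUBIC))
E
python3 - <<'E'
from h import *
s=snapshot("top");crop(s,110,110,260,240,5,"pics/t1.png");crop(s,270,170,420,290,5,"pics/t2.png")
s=snapshot("side");crop(s,160,170,290,320,4,"pics/s1.png")
E
```

```text
(no output)
```

View pics/t1.png

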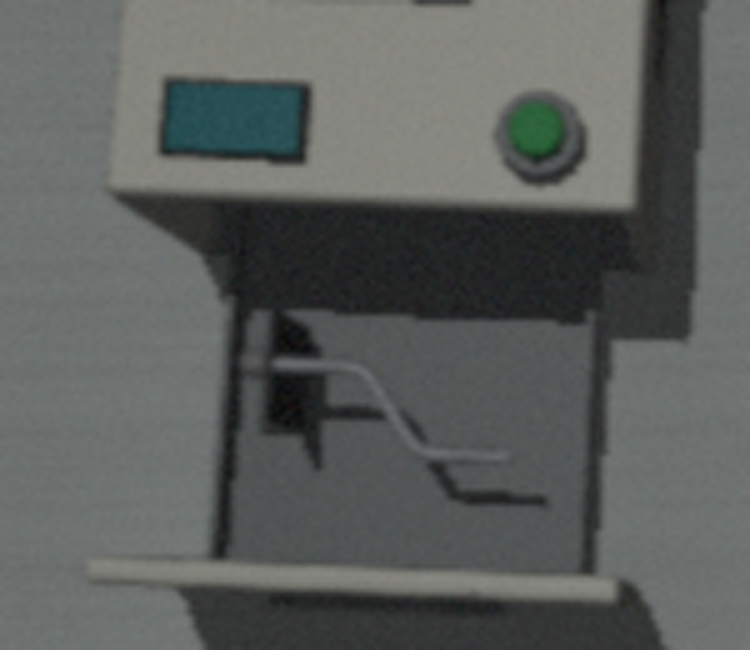

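View pics/t2.png

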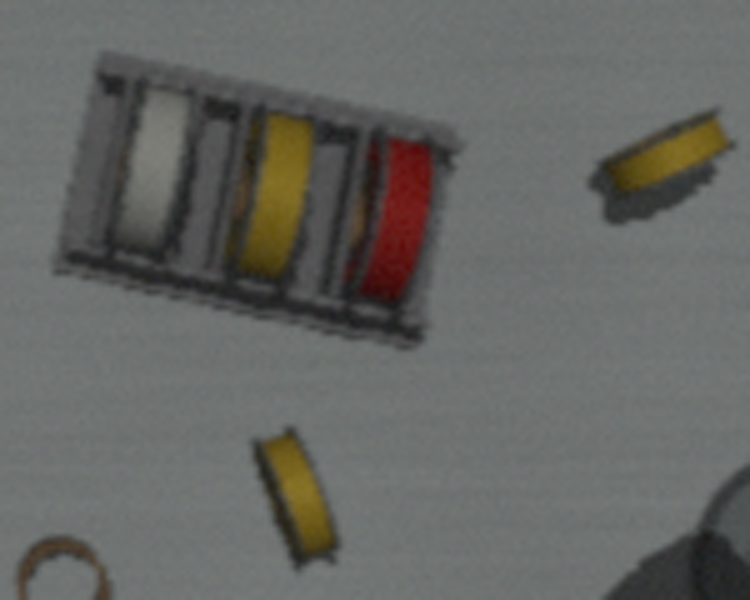

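View pics/s1.png

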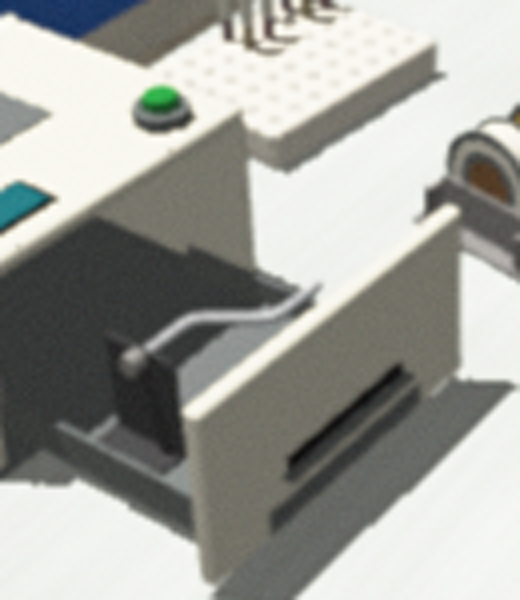

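```bash
cat > m.py <<'E'
from h import *
s=snapshot("top");sd=snapshot("side")
P=lambda p,o,z:onz(s,o[0]+(p[0]+.5)/5-.5,o[1]+(p[1]+.5)/5-.5,z)
a=(110,110);b=(270,170)
r=lambda x:np.round(np.array(x)*1000,1)
print("front top edge",r(P((108,188),a,.166)),r(P((637,210),a,.166)))
print("panel outer edge",r(P((88,580),a,.15)),r(P((616,602),a,.15)))
print("tip",r(P((508,457),a,.095)),"stop",r(P((275,364),a,.095)),"bi",r(P((365,365),a,.095)),"bo",r(P((420,455),a,.095)))
def mask(im,lo,hi,x0,y0,x1,y1):
    h=cv2.cvtColor(im,cv2.COLOR_BGR2HSV);m=cv2.inRange(h,lo,hi);k=np.zeros_like(m);k[y0:y1,x0:x1]=m[y0:y1,x0:x1];return k
g=mask(s["img"],(45,100,40),(85,255,255),200,120,240,150);M=cv2.moments(g,True);gp=(M["m10"]/M["m00"],M["m01"]/M["m00"])
print("btn",gp,M["m00"],r(onz(s,*gp,.188)))
g=mask(sd["img"],(45,100,40),(85,255,255),185,185,215,205);M=cv2.moments(g,True);gp2=(M["m10"]/M["m00"],M["m01"]/M["m00"])
print("btn side",gp2,r(onz(sd,*gp2,.187)),[r(q) for q in tri(s,gp,sd,gp2)])
for nm,c in(("tl",(100,50)),("tr",(462,127)),("br",(420,350)),("bl",(55,270))): print(nm,[r(P(c,b,z))[:2] for z in(0,.038)])
y=mask(s["img"],(18,110,50),(35,255,255),312,185,336,230)
c=max(cv2.findContours(y,0,1)[0],key=cv2.contourArea);print("yel",cv2.minAreaRect(c))
w=s["img"]
E
python3 m.py
```

```text
front top edge [662.4 164.1 166. ] [ 648.5 -101.8  166. ]
panel outer edge [467.1 172.3 150. ] [454.6 -90.5 150. ]
tip [531.6 -28.6  95. ] stop [582.2  96.2  95. ] bi [581.3  48.1  95. ] bo [533.  18.  95.]
btn (216.9318181818182, 135.67045454545453) 88.0 [684.  -54.1 188. ]
btn side (199.5, 194.5) [677.2 -44.5 187. ] [array([685.8, -53.3, 180.1]), np.float64(0.6)]
tl [array([ 600.4, -242.6]), array([ 595. , -240.1])]
tr [array([ 553.9, -449.7]), array([ 550.1, -440.1])]
br [array([ 427.2, -420.8]), array([ 427.8, -412.2])]
bl [array([ 473.7, -214.8]), array([ 472.6, -213.2])]
yel ((325.3492736816406, 208.79330444335938), (9.60181999206543, 31.567045211791992), 12.264774322509766)
```

```bash
cat > m2.py <<'E'
from h import *
s=snapshot("top");sd=snapshot("side")
print([np.round(onz(s,325.35,208.79,z)*1000,1) for z in(.09,.098)])
h=cv2.cvtColor(s["img"],cv2.COLOR_BGR2HSV);m=cv2.inRange(h,(18,110,50),(35,255,255))
# rows extremes, at z=.098 label edge near the top
for v in range(196,224,3):
    u=np.where(m[v,312:340])[0]+312
    print(v,u.min(),u.max()) if len(u) else 0
c=np.array([513.8,-332,54])/1000;a=np.radians(-12.5);ax=np.array([np.cos(a),np.sin(a),0]);ay=np.array([-np.sin(a),np.cos(a),0])
im=s["img"].copy();im2=sd["img"].copy()
for S,I in((s,im),(sd,im2)):
  for k in(-1,1):
    for t in np.linspace(0,2*np.pi,60):
        p=c+ay*.015*k+.048*(ax*np.cos(t)+np.array([0,0,1])*np.sin(t))
        u,v=proj(S,p);I[int(round(v)),int(round(u))]=(255,0,255) if k<0 else (255,255,0)
  st=np.array([582.7,96.6,95])/1000;b=np.radians(-2.9);bx=np.array([np.cos(b),np.sin(b),0]);by=np.array([-np.sin(b),np.cos(b),0])
  for q in((0,0),(0,-48),(-45,-79.5),(-45,-130)):
    u,v=proj(S,st+bx*q[0]/1e3+by*q[1]/1e3);I[int(round(v)),int(round(u))]=(0,0,255)
A=cv2.resize(im[160:250,150:370],None,fx=3.5,fy=3.5,interpolation=cv2.INTER_NEAREST)
B=cv2.resize(im2[170:300,170:340],None,fx=4,fy=4,interpolation=cv2.INTER_NEAREST)
cv2.imwrite("pics/a1.png",A);cv2.imwrite("pics/b1.png",B)
E
python3 m2.py
```

```text
[array([ 509.2, -329.4,   90. ]), array([ 508.7, -328.1,   98. ])]
196 320 331
199 323 331
202 323 331
205 322 331
208 322 330
211 321 329
214 320 329
217 316 328
220 315 327
223 318 326
```

View pics/a1.png

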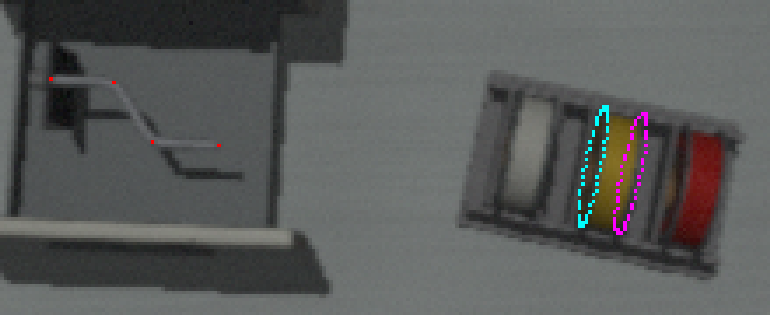

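View pics/b1.png

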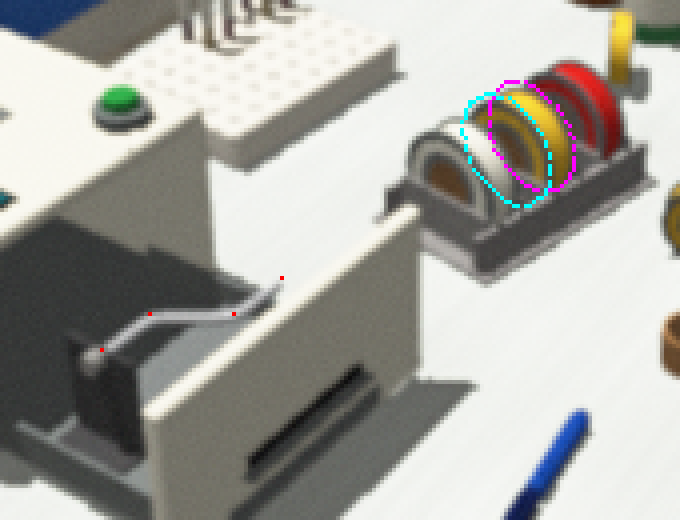

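```bash
cat > d.py <<'E'
# usage: python3 d.py x y z yaw(deg of tool y axis from world +y) ; prints tool-frame shift mm & rot vec
import sys
from h import *
from scipy.spatial.transform import Rotation as Ro
o=get_obs();R=Ro.from_matrix(o["tcp_rot"]).as_matrix();p=o["position"]*1000
print("t",round(o["time"],2),"p",np.round(p,1),"F",np.round(o["contact_force"],1),"gap",round(o["finger_gap"],4),"yaw",round(np.degrees(np.arctan2(-R[0,1],R[1,1])),2))
a=list(map(float,sys.argv[1:]))
for i in range(0,len(a),4):
    x,y,z,w=a[i:i+4];w=np.radians(w);Y=np.array([-np.sin(w),np.cos(w),0]);Z=np.array([0,0,-1.]);T=np.c_[np.cross(Y,Z),Y,Z]
    print(a[i:i+4],"d",np.round(R.T@(np.array([x,y,z])-p),1),"tw",np.round(Ro.from_matrix(R.T@T).as_rotvec(),3))
E
python3 d.py 513.8 -332 200 -12.5
```

```text
t 0.4 p [ 247.7 -627.8  231.2] F [-0.5 -0.1  0.2] gap 0.0857 yaw 21.53
[513.8, -332.0, 200.0, -12.5] d [-356.1  177.5   31.2] tw [ 0.    -0.     0.594]
```

```bash
python3 -m creep '[{"delta_pos":[-20,10,0],"twist":[0,0,0.03]},{"delta_pos":[-55,27,0],"twist":[0,0,0.09]},{"delta_pos":[-98,48,3],"twist":[0,0,0.16]},{"delta_pos":[-141,70,8],"twist":[0,0,0.24]},{"delta_pos":[-184,92,12],"twist":[0,0,0.32]},{"delta_pos":[-227,113,18],"twist":[0,0,0.4]},{"delta_pos":[-270,135,24],"twist":[0,0,0.47]},{"delta_pos":[-313,156,28],"twist":[0,0,0.54]},{"delta_pos":[-342,170,31],"twist":[0,0,0.58]},{"delta_pos":[-356,177.5,31],"twist":[0,0,0.594]}]' 0.4 60; python3 d.py 513.8 -332 130 -12.5 513.8 -332 79 -12.5
```

```text
time: 1.4
position: [0.5154, -0.3298, 0.1999]
tcp_rot: [[-0.976, 0.216, -0.0], [0.216, 0.976, 0.0], [0.0, 0.0, -1.0]]
contact_force: [0.3, -0.7, -0.1]
finger_gap: 0.0509
t 1.4 p [ 515.4 -329.8  199.9] F [ 0.3 -0.7 -0.1] gap 0.0509 yaw -12.45
[513.8, -332.0, 130.0, -12.5] d [ 1.1 -2.6 69.9] tw [ 0.    -0.     0.001]
[513.8, -332.0, 79.0, -12.5] d [  1.1  -2.6 120.9] tw [ 0.    -0.     0.001]
```

```bash
python3 -m creep '[{"delta_pos":[0.5,-1.5,10],"twist":[0,0,0]},{"delta_pos":[1,-2,25],"twist":[0,0,0]},{"delta_pos":[1,-2,40],"twist":[0,0,0]},{"delta_pos":[1,-2,55],"twist":[0,0,0]},{"delta_pos":[1,-2,65],"twist":[0,0,0]},{"delta_pos":[1,-2,70],"twist":[0,0,0]},{"delta_pos":[1,-2,70],"twist":[0,0,0]},{"delta_pos":[1,-2,70],"twist":[0,0,0]},{"delta_pos":[1,-2,70],"twist":[0,0,0]},{"delta_pos":[1,-2,70],"twist":[0,0,0]}]'; python3 d.py 513.8 -332 79 -12.5
python3 - <<'E'
from h import *
crop(snapshot("side"),230,100,380,240,5,"pics/s2.png");crop(snapshot("top"),270,150,400,260,6,"pics/t3.png")
E
```

```text
time: 2.4
position: [0.5127, -0.334, 0.131]
tcp_rot: [[-0.976, 0.216, 0.001], [0.216, 0.976, -0.0], [-0.001, -0.0, -1.0]]
contact_force: [0.1, 0.3, 0.7]
finger_gap: 0.0514
t 2.4 p [ 512.7 -334.   131. ] F [0.1 0.3 0.7] gap 0.0514 yaw -12.5
[513.8, -332.0, 79.0, -12.5] d [-0.6  2.2 52. ] tw [-0.     0.001  0.   ]
```

View pics/s2.png

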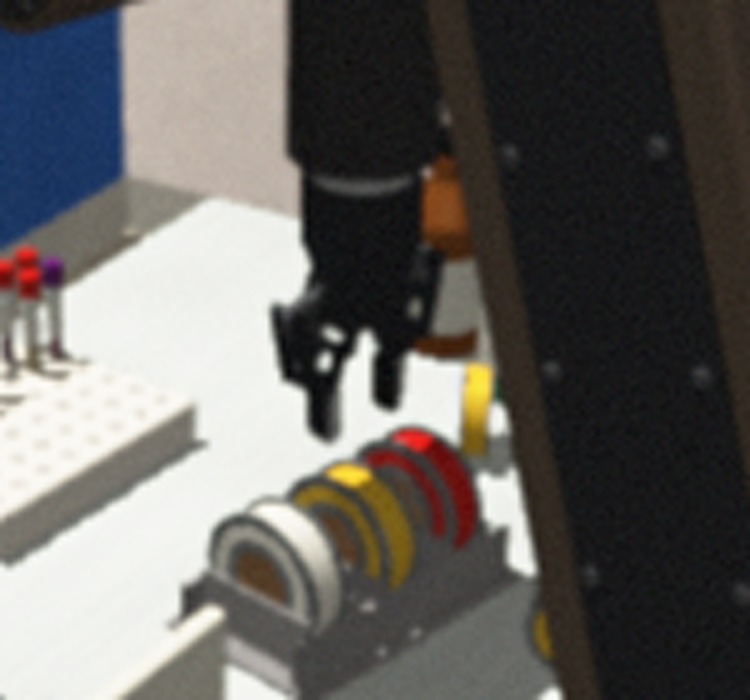

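View pics/t3.png

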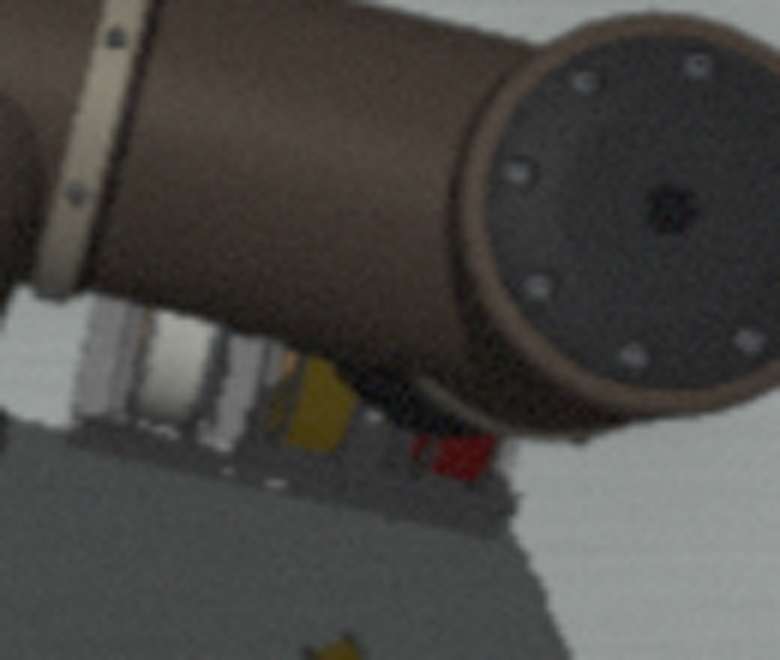

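The side view shows the fingers straddling the yellow reel, whose top is at crop (350,475), with the red and white reels clear on both sides. Next I descend.

```bash
python3 -m creep '[{"delta_pos":[-0.6,2,5],"twist":[0,0,0]},{"delta_pos":[-0.6,2,15],"twist":[0,0,0]},{"delta_pos":[-0.6,2,25],"twist":[0,0,0]},{"delta_pos":[-0.6,2,35],"twist":[0,0,0]},{"delta_pos":[-0.6,2,43],"twist":[0,0,0]},{"delta_pos":[-0.6,2,49],"twist":[0,0,0]},{"delta_pos":[-0.6,2,52],"twist":[0,0,0]},{"delta_pos":[-0.6,2,52],"twist":[0,0,0]},{"delta_pos":[-0.6,2,52],"twist":[0,0,0]},{"delta_pos":[-0.6,2,52],"twist":[0,0,0]}]'
```

```text
time: 3.5
position: [0.5136, -0.3321, 0.0788]
tcp_rot: [[-0.976, 0.216, 0.001], [0.216, 0.976, -0.0], [-0.001, -0.0, -1.0]]
contact_force: [0.8, -0.1, 0.4]
finger_gap: 0.0512
```

```bash
python3 -m creep '[{"delta_pos":[0,0,0],"twist":[0,0,0]},{"delta_pos":[0,0,0],"twist":[0,0,0]},{"delta_pos":[0,0,0],"twist":[0,0,0]},{"delta_pos":[0,0,0],"twist":[0,0,0]},{"delta_pos":[0,0,0],"twist":[0,0,0]},{"delta_pos":[0,0,0],"twist":[0,0,0]},{"delta_pos":[0,0,0],"twist":[0,0,0]},{"delta_pos":[0,0,0],"twist":[0,0,0]},{"delta_pos":[0,0,0],"twist":[0,0,0]},{"delta_pos":[0,0,0],"twist":[0,0,0]}]' 1 60; python3 d.py
```

```text
time: 4.5
position: [0.5138, -0.3321, 0.0789]
tcp_rot: [[-0.976, 0.216, 0.001], [0.216, 0.976, -0.0], [-0.001, -0.0, -1.0]]
contact_force: [0.3, 1.3, 6.7]
finger_gap: 0.029
t 4.5 p [ 513.8 -332.1   78.9] F [0.3 1.3 6.7] gap 0.029 yaw -12.49
```

```bash
python3 -m creep '[{"delta_pos":[0,0,-3],"twist":[0,0,0]},{"delta_pos":[0,0,-10],"twist":[0,0,0]},{"delta_pos":[0,0,-20],"twist":[0,0,0]},{"delta_pos":[0,0,-32],"twist":[0,0,0]},{"delta_pos":[0,0,-45],"twist":[0,0,0]},{"delta_pos":[0,0,-58],"twist":[0,0,0]},{"delta_pos":[0,0,-70],"twist":[0,0,0]},{"delta_pos":[0,0,-78],"twist":[0,0,0]},{"delta_pos":[0,0,-80],"twist":[0,0,0]},{"delta_pos":[0,0,-80],"twist":[0,0,0]}]'; python3 d.py
python3 - <<'E'
from h import *
crop(snapshot("side"),230,100,380,240,5,"pics/s3.png");crop(snapshot("top"),270,150,400,260,6,"pics/t4.png")
E
```

```text
time: 5.5
position: [0.5134, -0.332, 0.1586]
tcp_rot: [[-0.976, 0.217, 0.0], [0.217, 0.976, 0.0], [-0.0, 0.0, -1.0]]
contact_force: [-0.6, -0.1, -2.7]
finger_gap: 0.029
t 5.5 p [ 513.4 -332.   158.6] F [-0.6 -0.1 -2.7] gap 0.029 yaw -12.51
```

View pics/s3.png

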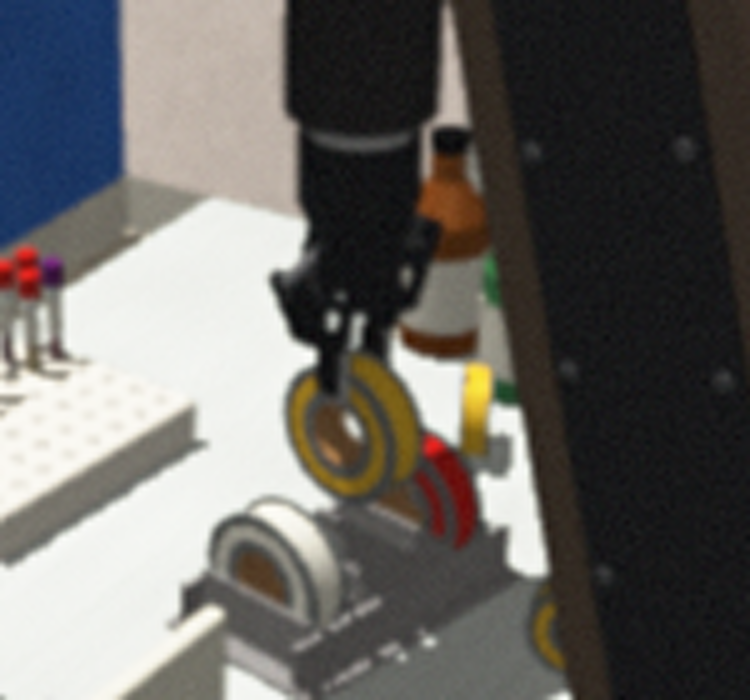

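Side view: the yellow reel is gripped at its top rim with fingertips just above the bore, and the other two reels still stand. Next, up and over to the pre-thread pose.

```bash
python3 d.py 529.4 -66 190 -2.9 529.4 -66 128 -2.9
```

```text
t 5.6 p [ 513.  -331.9  157.7] F [ 0.1 -0.1 -2.3] gap 0.0289 yaw -12.51
[529.4, -66.0, 190.0, -2.9] d [ 41.6 263.1 -32.2] tw [ 0.    -0.001 -0.168]
[529.4, -66.0, 128.0, -2.9] d [ 41.5 263.1  29.8] tw [ 0.    -0.001 -0.168]
```

```bash
python3 -m creep '[{"delta_pos":[0,0,-12],"twist":[0,0,0]},{"delta_pos":[0,0,-28],"twist":[0,0,0]},{"delta_pos":[2,15,-34],"twist":[0,0,-0.01]},{"delta_pos":[7,45,-34],"twist":[0,0,-0.03]},{"delta_pos":[13,82,-34],"twist":[0,0,-0.05]},{"delta_pos":[20,124,-34],"twist":[0,0,-0.08]},{"delta_pos":[27,168,-34],"twist":[0,0,-0.11]},{"delta_pos":[33,210,-34],"twist":[0,0,-0.14]},{"delta_pos":[39,245,-34],"twist":[0,0,-0.16]},{"delta_pos":[41.5,263,-34],"twist":[0,0,-0.168]}]'; python3 d.py 529.4 -66 128 -2.9
```

```text
time: 6.6
position: [0.5295, -0.0632, 0.1927]
tcp_rot: [[-0.999, 0.047, 0.001], [0.047, 0.999, 0.001], [-0.001, 0.001, -1.0]]
contact_force: [0.3, -0.4, -1.5]
finger_gap: 0.0287
t 6.6 p [529.5 -63.2 192.7] F [ 0.3 -0.4 -1.5] gap 0.0287 yaw -2.69
[529.4, -66.0, 128.0, -2.9] d [ 0.  -2.9 64.7] tw [0.001 0.    0.004]
```

```bash
python3 -m creep '[{"delta_pos":[0,0,8],"twist":[0,0,0]},{"delta_pos":[0,0,20],"twist":[0,0,0]},{"delta_pos":[0,0,34],"twist":[0,0,0]},{"delta_pos":[0,0,46],"twist":[0,0,0]},{"delta_pos":[0,0,56],"twist":[0,0,0]},{"delta_pos":[0,0,62],"twist":[0,0,0]},{"delta_pos":[0,0,64],"twist":[0,0,0]},{"delta_pos":[0,0,64],"twist":[0,0,0]},{"delta_pos":[0,0,64],"twist":[0,0,0]},{"delta_pos":[0,0,64],"twist":[0,0,0]}]'; python3 d.py 529.4 -66 128 -2.9
python3 - <<'E'
from h import *
crop(snapshot("side"),160,150,300,290,5,"pics/s4.png");crop(snapshot("top"),130,120,270,240,5,"pics/t5.png")
E
```

```text
time: 7.6
position: [0.5301, -0.0662, 0.1288]
tcp_rot: [[-0.999, 0.05, 0.001], [0.05, 0.999, 0.0], [-0.001, 0.0, -1.0]]
contact_force: [0.5, 0.8, -2.7]
finger_gap: 0.0287
t 7.6 p [530.1 -66.2 128.8] F [ 0.5  0.8 -2.7] gap 0.0287 yaw -2.87
[529.4, -66.0, 128.0, -2.9] d [0.7 0.2 0.8] tw [0.    0.001 0.   ]
```

View pics/s4.png

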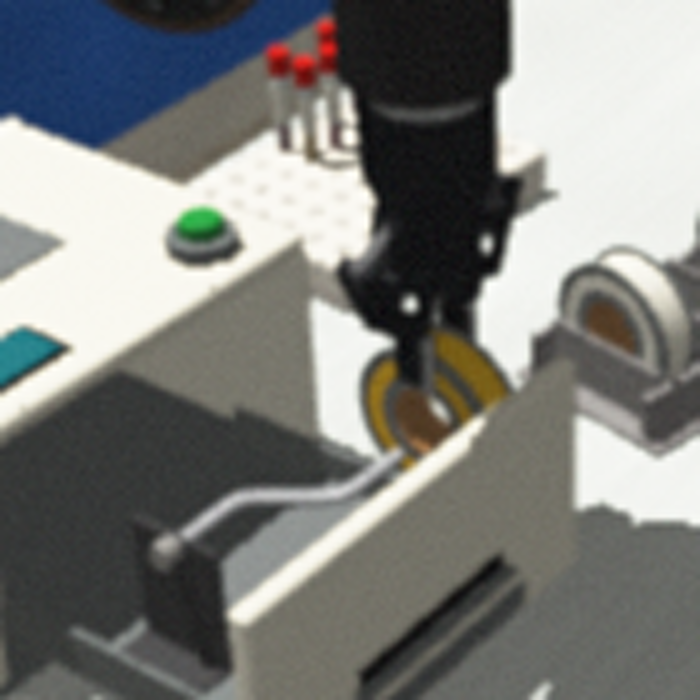

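View pics/t5.png

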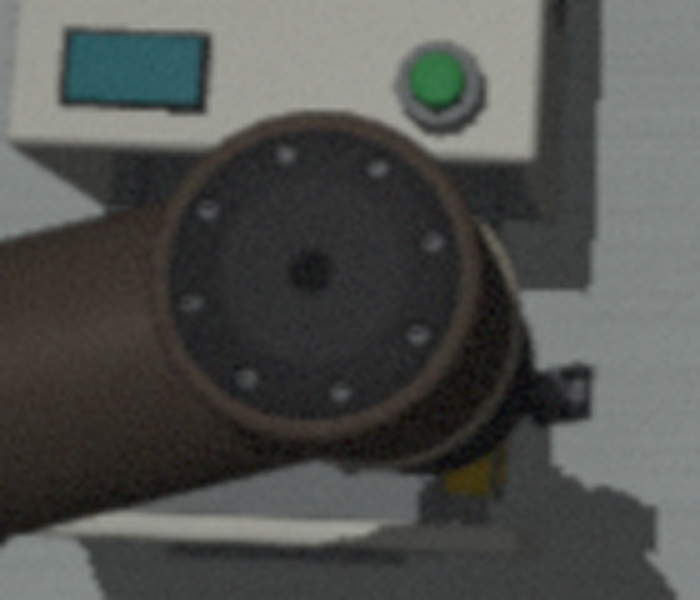

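Run:
```python
from h import *
s=snapshot("side")
b=np.radians(-2.9);bx=np.array([np.cos(b),np.sin(b),0]);by=np.array([-np.sin(b),np.cos(b),0]);c=np.array([.5301,-.0662,.1038])
I=cv2.resize(s["img"][150:290,160:300],None,fx=5,fy=5,interpolation=cv2.INTER_CUBIC)
def dot(p,col):
    u,v=proj(s,p);cv2.circle(I,(int((u-160+.5)*5),int((v-150+.5)*5)),2,col,-1)
for r in(.02,.048):
  for t in np.linspace(0,6.28,50): dot(c+by*.015+r*(bx*np.cos(t)+np.array([0,0,np.sin(t)])),(255,0,255))
dot(np.array([.5312,-.031,.095]),(0,0,255));dot(c+by*.035-np.array([0,0,.0088]),(0,255,0))
cv2.imwrite("pics/s5.png",I)
```

```text
(no output)
```

View pics/s5.png

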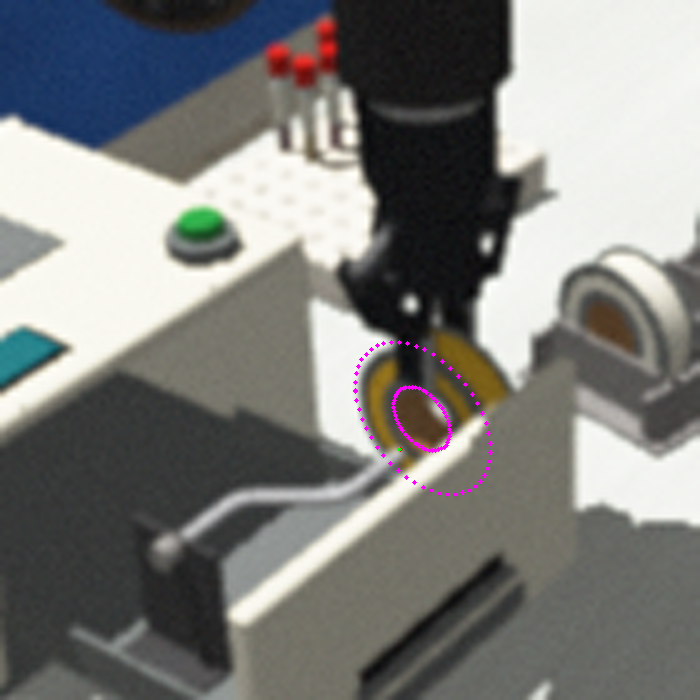

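Overlay: the predicted bore (magenta) matches the real one within about 1.5 px, and the wire tip lies in line with it. Threading along the outer straight.

```bash
python3 -m creep '[{"delta_pos":[0.7,2,0.5],"twist":[0,0,0]},{"delta_pos":[0.7,7,0.5],"twist":[0,0,0]},{"delta_pos":[0.7,15,0.5],"twist":[0,0,0]},{"delta_pos":[0.7,24,0.5],"twist":[0,0,0]},{"delta_pos":[0.7,33,0.5],"twist":[0,0,0]},{"delta_pos":[0.7,43,0.5],"twist":[0,0,0]},{"delta_pos":[0.7,53,0.5],"twist":[0,0,0]},{"delta_pos":[0.7,62,0.5],"twist":[0,0,0]},{"delta_pos":[0.7,68,0.5],"twist":[0,0,0]},{"delta_pos":[0.7,70,0.5],"twist":[0,0,0]}]'
cat > f.py <<'E'
# usage: f.py x y phi z ... in spindle frame (mm) -> deltas
import sys,subprocess
import numpy as np
a=list(map(float,sys.argv[1:]));b=np.radians(-2.9);o=[]
for i in range(0,len(a),4):
    x,y,p,z=a[i:i+4]
    o+=[582.7+np.cos(b)*x-np.sin(b)*y,96.6+np.sin(b)*x+np.cos(b)*y,z,-2.9-p]
print(subprocess.run(["python3","d.py"]+[f"{v:.2f}" for v in o],capture_output=True,text=True).stdout)
E
python3 f.py -45 -95 0 128 -44 -87.5 14 128 -41.5 -81.3 27.5 128 -38.3 -76 41 128 -32.7 -70.9 55 128
python3 - <<'E'
from h import *
crop(snapshot("side"),160,150,300,290,5,"pics/s6.png")
E
```

```text
time: 8.75
position: [0.5326, 0.0045, 0.1278]
tcp_rot: [[-0.999, 0.049, 0.0], [0.049, 0.999, 0.0], [-0.0, 0.0, -1.0]]
contact_force: [0.5, -0.6, -2.4]
finger_gap: 0.0286
t 8.75 p [532.6   4.5 127.8] F [ 0.5 -0.6 -2.4] gap 0.0286 yaw -2.83
[532.95, 4.0, 128.0, -2.9] d [-0.3 -0.4 -0.2] tw [0.    0.    0.001]
[534.33, 11.44, 128.0, -16.9] d [-1.3  7.1 -0.2] tw [0.    0.    0.246]
[537.14, 17.5, 128.0, -30.4] d [-3.9 13.2 -0.2] tw [0.    0.    0.481]
[540.6, 22.64, 128.0, -43.9] d [-7.1 18.5 -0.2] tw [0.    0.    0.717]
[546.45, 27.45, 128.0, -57.9] d [-12.7  23.6  -0.2] tw [0.    0.    0.961]
```

View pics/s6.png

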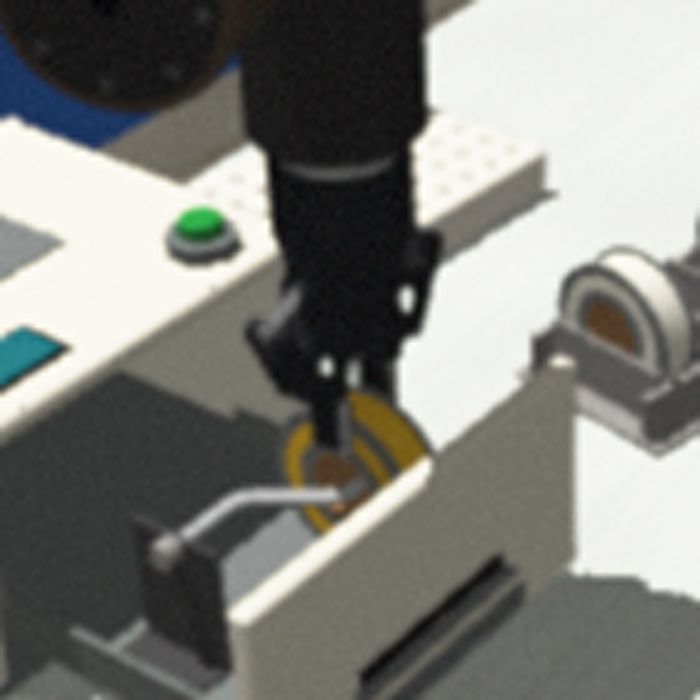

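The wire now runs through the bore (it enters the near face at crop (340,495)) and forces are just the reel's weight. Rounding the outer bend next.

```bash
python3 -m creep '[{"delta_pos":[-0.4,2,0],"twist":[0,0,0.07]},{"delta_pos":[-1,5,0],"twist":[0,0,0.17]},{"delta_pos":[-1.7,8.5,0],"twist":[0,0,0.29]},{"delta_pos":[-2.8,11.2,0],"twist":[0,0,0.4]},{"delta_pos":[-4.2,13.8,0],"twist":[0,0,0.51]},{"delta_pos":[-5.7,16.3,0],"twist":[0,0,0.62]},{"delta_pos":[-7.4,18.9,0],"twist":[0,0,0.73]},{"delta_pos":[-9.5,21,0],"twist":[0,0,0.83]},{"delta_pos":[-11.6,22.8,0],"twist":[0,0,0.92]},{"delta_pos":[-12.7,23.6,0],"twist":[0,0,0.96]}]'
python3 f.py -32.7 -70.9 55 128 -12.2 -56.6 55 128
python3 - <<'E'
from h import *
crop(snapshot("side"),160,150,300,290,5,"pics/s7.png")
E
```

```text
time: 9.8
position: [0.5466, 0.0264, 0.1278]
tcp_rot: [[-0.529, 0.849, -0.0], [0.849, 0.529, -0.0], [-0.0, -0.0, -1.0]]
contact_force: [0.0, -0.7, -2.5]
finger_gap: 0.0288
t 9.8 p [546.6  26.4 127.8] F [ 0.  -0.7 -2.5] gap 0.0288 yaw -58.09
[546.45, 27.45, 128.0, -57.9] d [ 1.   0.5 -0.2] tw [-0.     0.    -0.003]
[567.65, 40.69, 128.0, -57.9] d [ 1.  25.5 -0.2] tw [-0.     0.    -0.003]
```

View pics/s7.png

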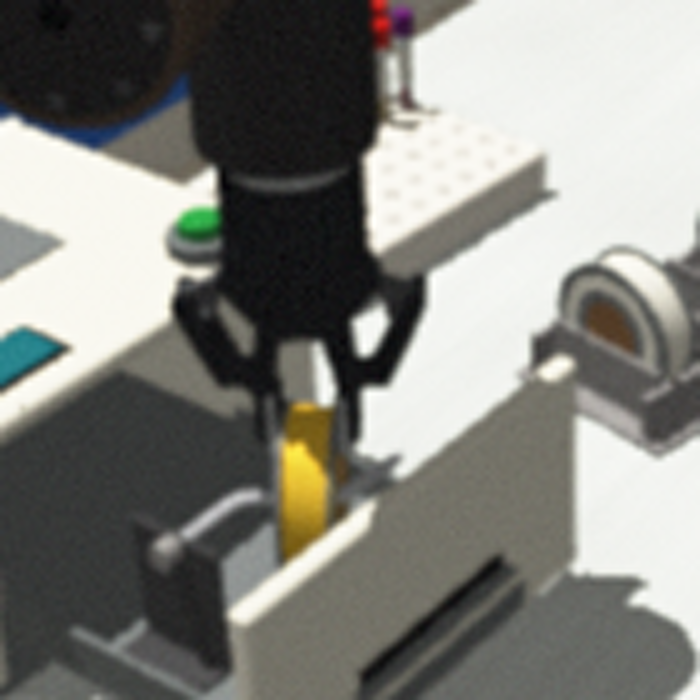

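The reel has turned with the wire onto the slant; the wire leaves on both sides, with no contact force.

```bash
python3 -m creep '[{"delta_pos":[0.2,2,0],"twist":[0,0,0]},{"delta_pos":[0.5,5,0],"twist":[0,0,0]},{"delta_pos":[0.7,9,0],"twist":[0,0,0]},{"delta_pos":[1,13,0],"twist":[0,0,0]},{"delta_pos":[1,17,0],"twist":[0,0,0]},{"delta_pos":[1,21,0],"twist":[0,0,0]},{"delta_pos":[1,24,0],"twist":[0,0,0]},{"delta_pos":[1,25.5,0],"twist":[0,0,0]},{"delta_pos":[1,25.5,0],"twist":[0,0,0]},{"delta_pos":[1,25.5,0],"twist":[0,0,0]}]'
python3 f.py -12.2 -56.6 55 128 -6.7 -51.5 41 128 -3.5 -46.2 27.5 128 -1 -40.5 14 128 0 -33 0 128
```

```text
time: 10.85
position: [0.5674, 0.041, 0.1278]
tcp_rot: [[-0.532, 0.847, -0.0], [0.847, 0.532, -0.0], [0.0, -0.0, -1.0]]
contact_force: [-0.6, 0.6, -0.7]
finger_gap: 0.029
t 10.85 p [567.4  41.  127.8] F [-0.6  0.6 -0.7] gap 0.029 yaw -57.88
[567.65, 40.69, 128.0, -57.9] d [-0.4  0.1 -0.2] tw [-0. -0.  0.]
[573.4, 45.5, 128.0, -43.9] d [ 0.6  7.5 -0.2] tw [-0.    -0.    -0.244]
[576.87, 50.64, 128.0, -30.4] d [ 3.2 13.2 -0.2] tw [-0.   -0.   -0.48]
[579.65, 56.2, 128.0, -16.9] d [ 6.4 18.5 -0.2] tw [-0.    -0.    -0.715]
[581.03, 63.64, 128.0, -2.9] d [12.  23.6 -0.2] tw [-0.   -0.   -0.96]
```

```bash
python3 -m creep '[{"delta_pos":[0.1,2,0],"twist":[0,0,-0.07]},{"delta_pos":[0.4,5,0],"twist":[0,0,-0.17]},{"delta_pos":[1,8.5,0],"twist":[0,0,-0.29]},{"delta_pos":[2.2,11.2,0],"twist":[0,0,-0.4]},{"delta_pos":[3.6,13.8,0],"twist":[0,0,-0.51]},{"delta_pos":[5,16.3,0],"twist":[0,0,-0.62]},{"delta_pos":[6.7,18.9,0],"twist":[0,0,-0.73]},{"delta_pos":[8.8,21,0],"twist":[0,0,-0.83]},{"delta_pos":[10.8,22.8,0],"twist":[0,0,-0.92]},{"delta_pos":[12,23.6,0],"twist":[0,0,-0.96]}]'
python3 f.py 0 -33 0 128 0 -16 0 128  0 -15 0 112
python3 - <<'E'
from h import *
crop(snapshot("side"),160,150,300,290,5,"pics/s8.png")
E
```

```text
time: 11.85
position: [0.581, 0.0638, 0.1278]
tcp_rot: [[-0.999, 0.047, -0.0], [0.047, 0.999, -0.0], [0.0, -0.0, -1.0]]
contact_force: [0.0, 0.7, -2.1]
finger_gap: 0.0286
t 11.85 p [581.   63.8 127.8] F [ 0.   0.7 -2.1] gap 0.0286 yaw -2.68
[581.03, 63.64, 128.0, -2.9] d [-0.  -0.1 -0.2] tw [-0.    -0.     0.004]
[581.89, 80.62, 128.0, -2.9] d [-0.1 16.9 -0.2] tw [-0.    -0.     0.004]
[581.94, 81.62, 112.0, -2.9] d [-0.1 17.9 15.8] tw [-0.    -0.     0.004]
```

View pics/s8.png

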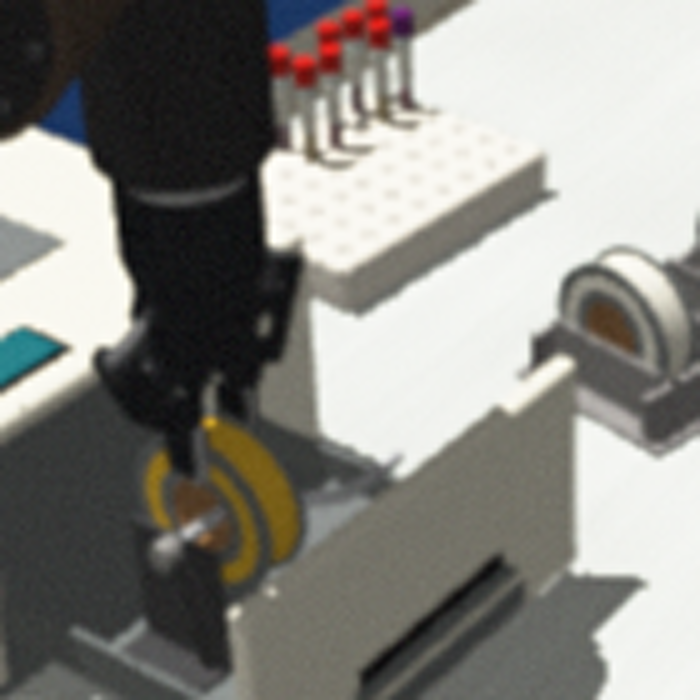

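```bash
python3 -m creep '[{"delta_pos":[0,2,0],"twist":[0,0,0]},{"delta_pos":[0,5,1],"twist":[0,0,0.004]},{"delta_pos":[0,8,4],"twist":[0,0,0.004]},{"delta_pos":[0,11,7],"twist":[0,0,0.004]},{"delta_pos":[0,13,9],"twist":[0,0,0.004]},{"delta_pos":[0,14,10],"twist":[0,0,0.004]},{"delta_pos":[0,15,10],"twist":[0,0,0.004]},{"delta_pos":[0,16,10],"twist":[0,0,0.004]},{"delta_pos":[0,17,10],"twist":[0,0,0.004]},{"delta_pos":[0,17.5,10],"twist":[0,0,0.004]}]'
python3 f.py 0 -15 0 118
```

```text
time: 12.9
position: [0.5819, 0.0805, 0.1179]
tcp_rot: [[-0.999, 0.054, -0.0], [0.054, 0.999, -0.001], [0.0, -0.001, -1.0]]
contact_force: [2.2, -5.2, -1.9]
finger_gap: 0.0289
t 12.9 p [581.9  80.5 117.9] F [ 2.2 -5.2 -1.9] gap 0.0289 yaw -3.09
[581.94, 81.62, 118.0, -2.9] d [ 0.   1.1 -0.1] tw [-0.001 -0.    -0.003]
```

Contact with the plate shows as about 5 N in -y, within 1 mm of the predicted place. Easing off slightly and lowering onto the wire.

```bash
python3 -m creep '[{"delta_pos":[0,-0.7,0],"twist":[0,0,0]},{"delta_pos":[0,-0.7,2],"twist":[0,0,0]},{"delta_pos":[0,-0.7,4],"twist":[0,0,0]},{"delta_pos":[0,-0.7,6],"twist":[0,0,0]},{"delta_pos":[0,-0.7,8],"twist":[0,0,0]},{"delta_pos":[0,-0.7,9.5],"twist":[0,0,0]},{"delta_pos":[0,-0.7,10.5],"twist":[0,0,0]},{"delta_pos":[0,-0.7,11],"twist":[0,0,0]},{"delta_pos":[0,-0.7,11.5],"twist":[0,0,0]},{"delta_pos":[0,-0.7,12],"twist":[0,0,0]}]'
python3 f.py 0 -15 0 106
```

```text
time: 13.9
position: [0.5819, 0.0804, 0.1058]
tcp_rot: [[-0.999, 0.054, -0.0], [0.054, 0.999, -0.0], [0.0, -0.0, -1.0]]
contact_force: [0.0, -5.1, 0.5]
finger_gap: 0.029
t 13.9 p [581.9  80.4 105.8] F [ 0.  -5.1  0.5] gap 0.029 yaw -3.1
[581.94, 81.62, 106.0, -2.9] d [ 0.   1.2 -0.2] tw [-0.    -0.    -0.004]
```

```bash
python3 -m creep '[{"delta_pos":[0,0,0.5],"twist":[0,0,0]},{"delta_pos":[0,0,0.5],"twist":[0,0,0]},{"delta_pos":[0,0,0.5],"twist":[0,0,0]},{"delta_pos":[0,0,0.5],"twist":[0,0,0]},{"delta_pos":[0,0,0.5],"twist":[0,0,0]},{"delta_pos":[0,0,0.5],"twist":[0,0,0]},{"delta_pos":[0,0,0.5],"twist":[0,0,0]},{"delta_pos":[0,0,0.5],"twist":[0,0,0]},{"delta_pos":[0,0,0.5],"twist":[0,0,0]},{"delta_pos":[0,0,0.5],"twist":[0,0,0]}]' 0.45
python3 d.py
python3 - <<'E'
from h import *
crop(snapshot("side"),160,150,300,290,5,"pics/s9.png")
E
```

```text
time: 14.9
position: [0.582, 0.0805, 0.1053]
tcp_rot: [[-0.999, 0.054, 0.0], [0.054, 0.999, 0.0], [-0.0, 0.0, -1.0]]
contact_force: [-0.5, -0.7, -0.2]
finger_gap: 0.0471
t 14.9 p [582.   80.5 105.3] F [-0.5 -0.7 -0.2] gap 0.0471 yaw -3.11
```

View pics/s9.png

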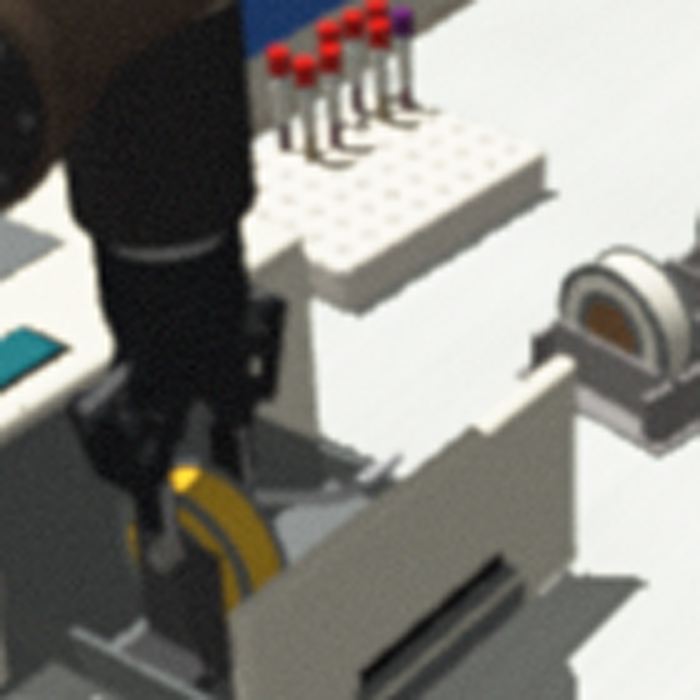

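The reel hangs on the wire against the plate, with the fingers open on both sides. Going straight up.

```bash
python3 -m creep '[{"delta_pos":[0,0,-3],"twist":[0,0,0]},{"delta_pos":[0,0,-8],"twist":[0,0,0]},{"delta_pos":[0,0,-15],"twist":[0,0,0]},{"delta_pos":[0,0,-23],"twist":[0,0,0]},{"delta_pos":[0,0,-33],"twist":[0,0,0]},{"delta_pos":[0,0,-45],"twist":[0,0,0]},{"delta_pos":[0,0,-60],"twist":[0,0,0]},{"delta_pos":[0,0,-72],"twist":[0,0,0]},{"delta_pos":[0,0,-79],"twist":[0,0,0]},{"delta_pos":[0,0,-80],"twist":[0,0,0]}]'
python3 d.py 430 42 185 -2.9 430 42 115 -2.9
python3 - <<'E'
from h import *
crop(snapshot("side"),160,150,300,290,5,"pics/s10.png");crop(snapshot("top"),110,110,260,240,5,"pics/t10.png")
E
```

```text
time: 15.95
position: [0.5824, 0.0807, 0.1866]
tcp_rot: [[-0.999, 0.054, 0.002], [0.054, 0.999, 0.001], [-0.002, 0.001, -1.0]]
contact_force: [0.4, -0.4, 0.3]
finger_gap: 0.0471
t 15.95 p [582.4  80.7 186.6] F [ 0.4 -0.4  0.3] gap 0.0471 yaw -3.1
[430.0, 42.0, 185.0, -2.9] d [150.1 -46.9   1.3] tw [ 0.001  0.002 -0.004]
[430.0, 42.0, 115.0, -2.9] d [150.3 -47.   71.3] tw [ 0.001  0.002 -0.004]
```

View pics/s10.png

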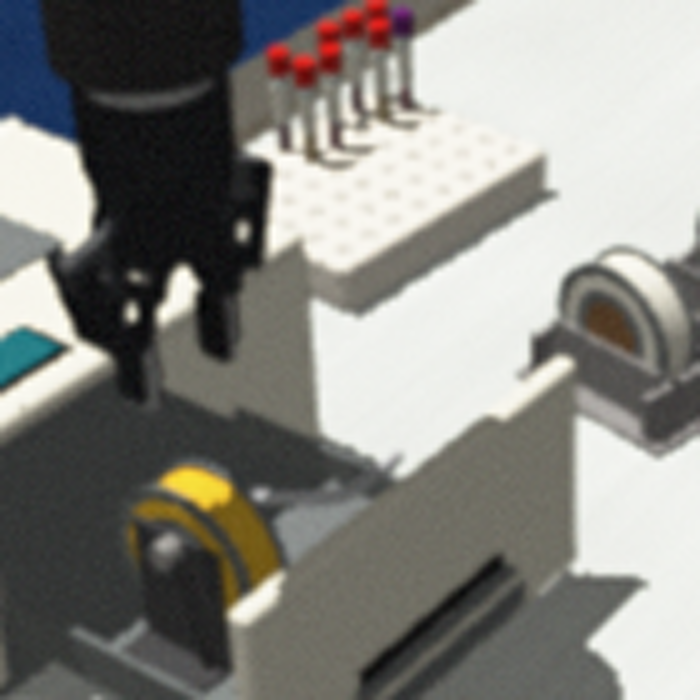

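View pics/t10.png

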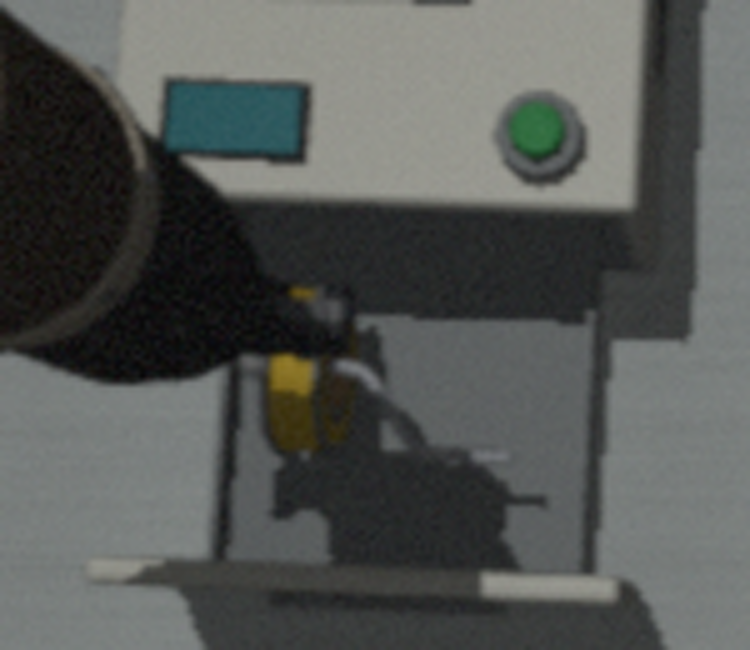

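Both views show the yellow reel hanging on the inner straight against the stop plate, with the drawer unmoved. Now moving in front of the drawer panel and shutting the fingers.

```bash
python3 -m creep '[{"delta_pos":[8,-3,-4],"twist":[0,0,0]},{"delta_pos":[25,-8,-8],"twist":[0,0,0]},{"delta_pos":[45,-14,-8],"twist":[0,0,0]},{"delta_pos":[67,-21,-8],"twist":[0,0,0]},{"delta_pos":[90,-28,-8],"twist":[0,0,0]},{"delta_pos":[112,-35,-8],"twist":[0,0,0]},{"delta_pos":[132,-41,-8],"twist":[0,0,0]},{"delta_pos":[146,-45,-8],"twist":[0,0,0]},{"delta_pos":[150,-47,-8],"twist":[0,0,0]},{"delta_pos":[150,-47,-8],"twist":[0,0,0]}]' 1 40
python3 d.py 430 42 125 -2.9
```

```text
time: 17.05
position: [0.4295, 0.0417, 0.1936]
tcp_rot: [[-0.999, 0.054, 0.001], [0.054, 0.999, 0.0], [-0.001, 0.0, -1.0]]
contact_force: [0.2, 0.2, -0.6]
finger_gap: -0.0002
t 17.05 p [429.5  41.7 193.6] F [ 0.2  0.2 -0.6] gap -0.0002 yaw -3.08
[430.0, 42.0, 125.0, -2.9] d [-0.4  0.3 68.6] tw [ 0.     0.001 -0.003]
```

```bash
python3 -m creep '[{"delta_pos":[0,0,6],"twist":[0,0,0]},{"delta_pos":[0,0,16],"twist":[0,0,0]},{"delta_pos":[0,0,28],"twist":[0,0,0]},{"delta_pos":[0,0,40],"twist":[0,0,0]},{"delta_pos":[0,0,52],"twist":[0,0,0]},{"delta_pos":[0,0,61],"twist":[0,0,0]},{"delta_pos":[0,0,66],"twist":[0,0,0]},{"delta_pos":[0,0,68],"twist":[0,0,0]},{"delta_pos":[0,0,68],"twist":[0,0,0]},{"delta_pos":[0,0,68],"twist":[0,0,0]}]'
python3 - <<'E'
from h import *
crop(snapshot("side"),160,150,310,300,5,"pics/s11.png")
E
python3 d.py
```

```text
time: 18.05
position: [0.4299, 0.0418, 0.1256]
tcp_rot: [[-0.999, 0.054, 0.001], [0.054, 0.999, 0.0], [-0.001, 0.0, -1.0]]
contact_force: [-0.4, -0.1, -0.9]
finger_gap: -0.0
t 18.1 p [429.9  41.9 125.7] F [0.2 0.7 0.1] gap 0.0002 yaw -3.1
```

View pics/s11.png

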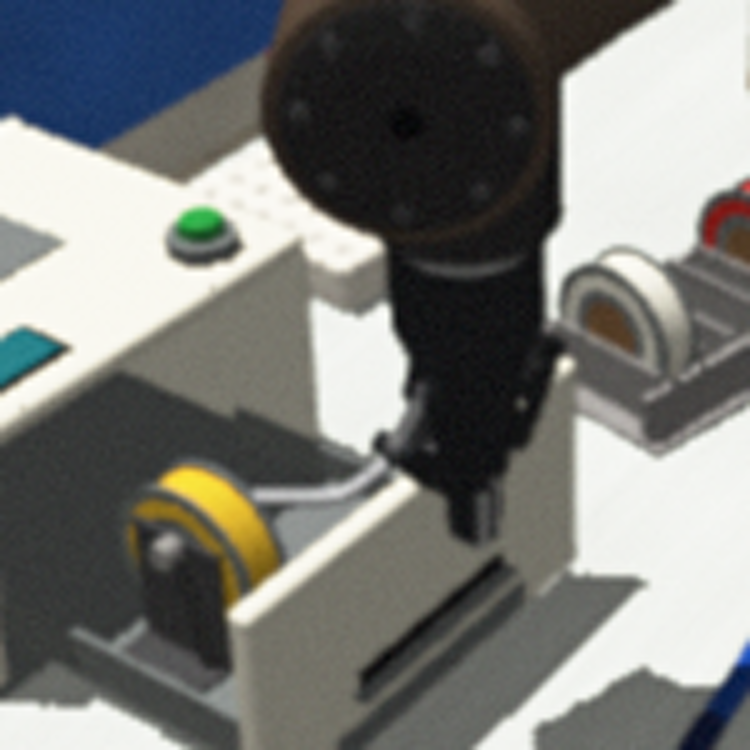

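The fingers hang in front of the panel with the reel still on the wire. Pushing gently along +x.

```bash
python3 -m creep '[{"delta_pos":[-5,0,0],"twist":[0,0,0]},{"delta_pos":[-11,0,0],"twist":[0,0,0]},{"delta_pos":[-16,0,0],"twist":[0,0,0]},{"delta_pos":[-20,0,0],"twist":[0,0,0]},{"delta_pos":[-24,0,0],"twist":[0,0,0]},{"delta_pos":[-29,0,0],"twist":[0,0,0]},{"delta_pos":[-35,0,0],"twist":[0,0,0]},{"delta_pos":[-42,0,0],"twist":[0,0,0]},{"delta_pos":[-50,0,0],"twist":[0,0,0]},{"delta_pos":[-60,0,0],"twist":[0,0,0]}]'
python3 -m creep '[{"delta_pos":[-10,0,0],"twist":[0,0,0]},{"delta_pos":[-20,0,0],"twist":[0,0,0]},{"delta_pos":[-31,0,0],"twist":[0,0,0]},{"delta_pos":[-42,0,0],"twist":[0,0,0]},{"delta_pos":[-53,0,0],"twist":[0,0,0]},{"delta_pos":[-64,0,0],"twist":[0,0,0]},{"delta_pos":[-74,0,0],"twist":[0,0,0]},{"delta_pos":[-82,0,0],"twist":[0,0,0]},{"delta_pos":[-88,0,0],"twist":[0,0,0]},{"delta_pos":[-92,0,0],"twist":[0,0,0]}]'
python3 - <<'E'
from h import *
crop(snapshot("side"),160,150,310,300,5,"pics/s12.png")
crop(snapshot("top"),110,110,260,240,5,"pics/t12.png")
E
```

```text
time: 19.1
position: [0.49, 0.0384, 0.1252]
tcp_rot: [[-0.999, 0.054, -0.0], [0.054, 0.999, 0.0], [0.0, 0.0, -1.0]]
contact_force: [-1.7, 2.4, -0.1]
finger_gap: 0.0002
time: 20.1
position: [0.5819, 0.0334, 0.1253]
tcp_rot: [[-0.999, 0.054, 0.0], [0.054, 0.999, -0.0], [-0.0, -0.0, -1.0]]
contact_force: [-2.6, 1.4, 0.6]
finger_gap: -0.0002
```

View pics/s12.png

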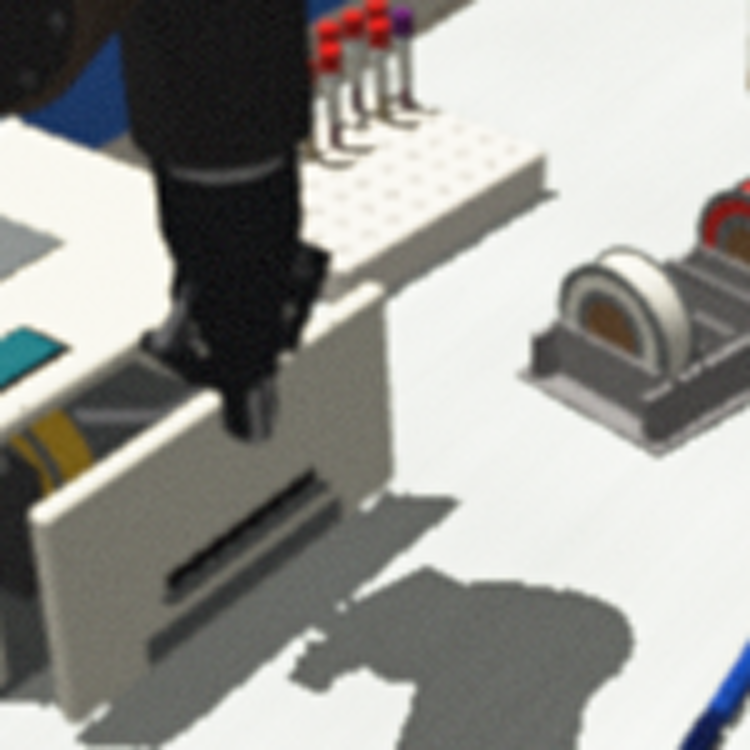

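View pics/t12.png

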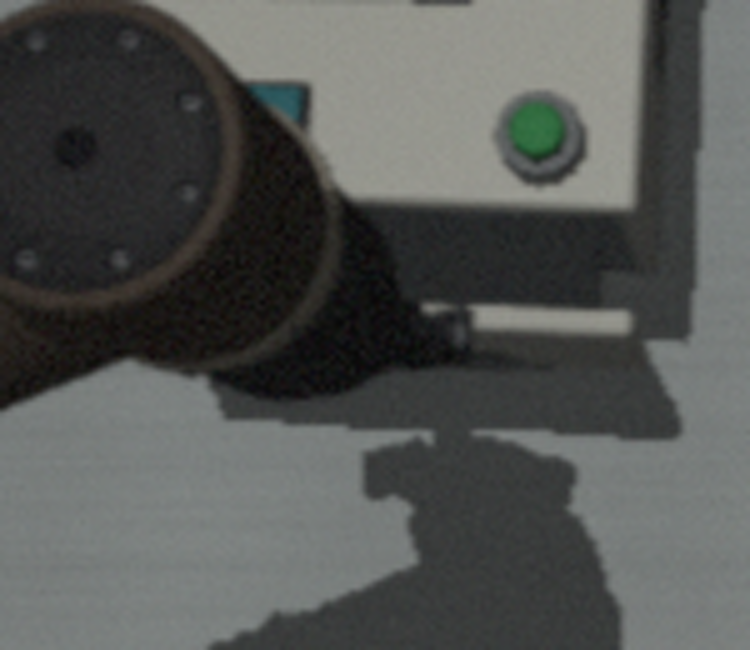

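The panel is moving with the fingers at about 2.6 N and the reel rides along. Continuing towards the detent.

```bash
python3 -m creep '[{"delta_pos":[-4,0,0],"twist":[0,0,0]},{"delta_pos":[-9,0,0],"twist":[0,0,0]},{"delta_pos":[-14,0,0],"twist":[0,0,0]},{"delta_pos":[-19,0,0],"twist":[0,0,0]},{"delta_pos":[-24,0,0],"twist":[0,0,0]},{"delta_pos":[-29,0,0],"twist":[0,0,0]},{"delta_pos":[-33,0,0],"twist":[0,0,0]},{"delta_pos":[-36,0,0],"twist":[0,0,0]},{"delta_pos":[-38,0,0],"twist":[0,0,0]},{"delta_pos":[-40,0,0],"twist":[0,0,0]}]'
python3 -m creep '[{"delta_pos":[-1,0,0],"twist":[0,0,0]},{"delta_pos":[-2,0,0],"twist":[0,0,0]},{"delta_pos":[-3,0,0],"twist":[0,0,0]},{"delta_pos":[-4,0,0],"twist":[0,0,0]},{"delta_pos":[-5,0,0],"twist":[0,0,0]},{"delta_pos":[-6,0,0],"twist":[0,0,0]},{"delta_pos":[-7,0,0],"twist":[0,0,0]},{"delta_pos":[-7,0,0],"twist":[0,0,0]},{"delta_pos":[-7,0,0],"twist":[0,0,0]},{"delta_pos":[-7,0,0],"twist":[0,0,0]}]'
```

```text
time: 21.2
position: [0.6196, 0.0312, 0.1249]
tcp_rot: [[-0.999, 0.054, -0.004], [0.054, 0.999, -0.0], [0.004, -0.0, -1.0]]
contact_force: [-7.6, 2.6, 4.2]
finger_gap: 0.0
time: 22.2
position: [0.6288, 0.0309, 0.1255]
tcp_rot: [[-0.999, 0.054, 0.001], [0.054, 0.999, 0.0], [-0.001, 0.0, -1.0]]
contact_force: [-1.0, 0.5, 0.5]
finger_gap: -0.0001
```

```bash
python3 -m creep '[{"delta_pos":[-1,0,0],"twist":[0,0,0]},{"delta_pos":[-1.5,0,0],"twist":[0,0,0]},{"delta_pos":[-2,0,0],"twist":[0,0,0]},{"delta_pos":[-2.5,0,0],"twist":[0,0,0]},{"delta_pos":[-3,0,0],"twist":[0,0,0]},{"delta_pos":[-3.5,0,0],"twist":[0,0,0]},{"delta_pos":[-4,0,0],"twist":[0,0,0]},{"delta_pos":[-4,0,0],"twist":[0,0,0]},{"delta_pos":[-4,0,0],"twist":[0,0,0]},{"delta_pos":[-4,0,0],"twist":[0,0,0]}]'
```

```text
time: 23.2
position: [0.6289, 0.0308, 0.1254]
tcp_rot: [[-0.999, 0.054, -0.006], [0.054, 0.999, -0.0], [0.006, -0.0, -1.0]]
contact_force: [-15.7, 4.6, 10.7]
finger_gap: 0.0003
```

A hard stop: 15.7 N with no further motion. Backing off, then checking.

```bash
python3 -m creep '[{"delta_pos":[5,0,0],"twist":[0,0,0]},{"delta_pos":[12,0,0],"twist":[0,0,0]},{"delta_pos":[22,0,0],"twist":[0,0,0]},{"delta_pos":[32,0,-6],"twist":[0,0,0]},{"delta_pos":[40,0,-20],"twist":[0,0,0]},{"delta_pos":[44,0,-40],"twist":[0,0,0]},{"delta_pos":[45,0,-65],"twist":[0,0,0]},{"delta_pos":[45,0,-85],"twist":[0,0,0]},{"delta_pos":[45,0,-95],"twist":[0,0,0]},{"delta_pos":[45,0,-97],"twist":[0,0,0]}]'
python3 d.py 684.5 -53.8 215 -2.9
python3 - <<'E'
from h import *
crop(snapshot("side"),80,150,310,300,3,"pics/s13.png")
s=snapshot("top");crop(s,110,110,260,240,5,"pics/t13.png")
E
```

```text
time: 24.2
position: [0.5879, 0.0334, 0.2244]
tcp_rot: [[-0.999, 0.054, 0.003], [0.054, 0.999, 0.001], [-0.003, 0.001, -1.0]]
contact_force: [-0.1, 1.2, -0.1]
finger_gap: 0.0001
t 24.2 p [587.9  33.4 224.4] F [-0.1  1.2 -0.1] gap 0.0001 yaw -3.1
[684.5, -53.8, 215.0, -2.9] d [-101.2  -81.8    9.7] tw [ 0.001  0.003 -0.003]
```

View pics/s13.png

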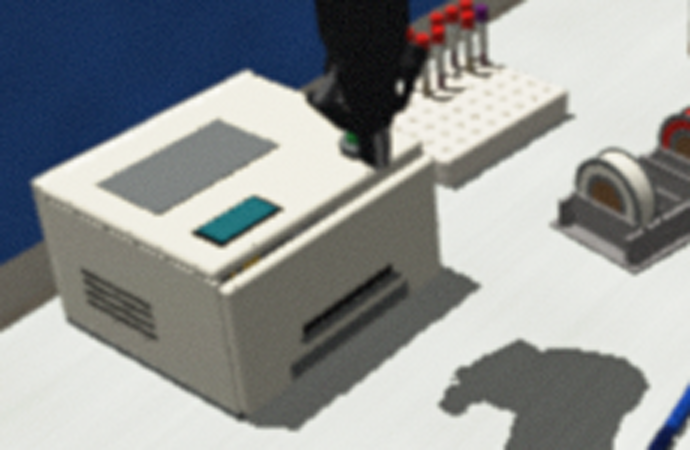

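View pics/t13.png

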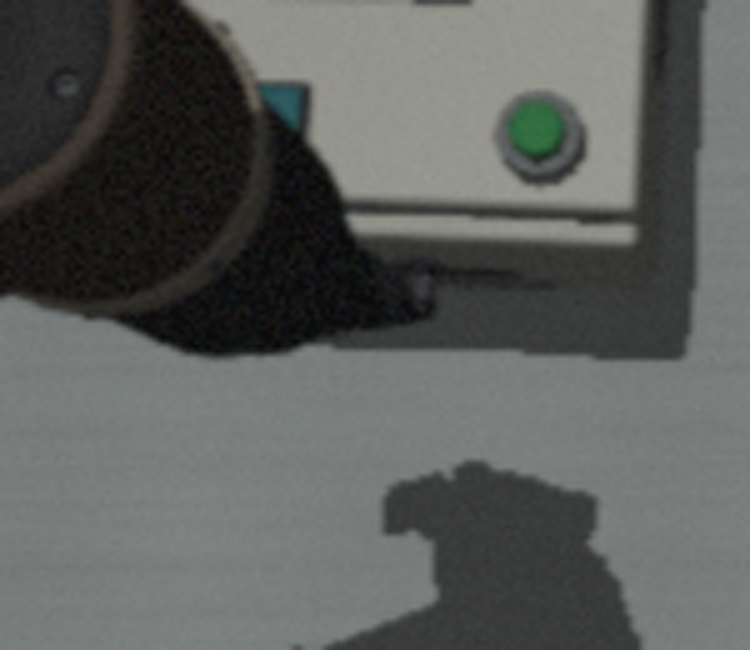

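Run:
```python
from h import *
s=snapshot("top")
P=lambda p,z:onz(s,110+(p[0]+.5)/5-.5,110+(p[1]+.5)/5-.5,z)*1000
print(P((634,244),.15),P((637,210),.166))
```

```text
[634.4482501  -99.14270796 150.        ] [ 648.4900398  -101.79393588  166.        ]
```

```bash
python3 -m creep '[{"delta_pos":[-8,-6,0],"twist":[0,0,0]},{"delta_pos":[-22,-18,0],"twist":[0,0,0]},{"delta_pos":[-40,-32,0],"twist":[0,0,0]},{"delta_pos":[-58,-47,0],"twist":[0,0,0]},{"delta_pos":[-76,-61,2],"twist":[0,0,0]},{"delta_pos":[-90,-73,5],"twist":[0,0,0]},{"delta_pos":[-98,-79,8],"twist":[0,0,0]},{"delta_pos":[-101,-82,9.5],"twist":[0,0,0]},{"delta_pos":[-101,-82,9.5],"twist":[0,0,0]},{"delta_pos":[-101,-82,9.5],"twist":[0,0,0]}]'
python3 d.py 684.5 -53.8 190 -2.9
python3 - <<'E'
from h import *
crop(snapshot("side"),160,130,260,230,6,"pics/s14.png")
E
```

```text
time: 25.35
position: [0.6835, -0.0539, 0.2129]
tcp_rot: [[-0.999, 0.054, -0.0], [0.054, 0.999, 0.0], [0.0, 0.0, -1.0]]
contact_force: [0.5, -0.9, -0.2]
finger_gap: -0.0001
t 25.35 p [683.5 -53.9 212.9] F [ 0.5 -0.9 -0.2] gap -0.0001 yaw -3.09
[684.5, -53.8, 190.0, -2.9] d [-1.   0.1 22.9] tw [ 0.    -0.    -0.003]
```

View pics/s14.png

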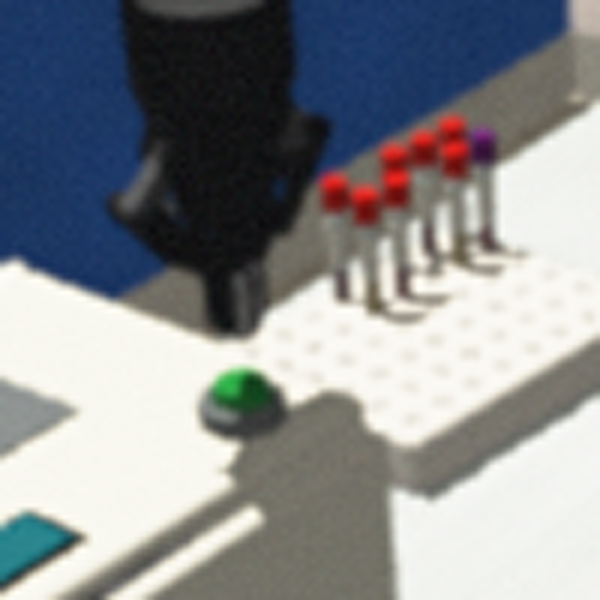

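The drawer's outer face measures 14.0 mm ahead of the printer's face, which is fully home. The fingers stand directly above the green button at crop (240,390). Pressing now.

```bash
python3 -m creep '[{"delta_pos":[-1,0,3],"twist":[0,0,0]},{"delta_pos":[-1,0,8],"twist":[0,0,0]},{"delta_pos":[-1,0,13],"twist":[0,0,0]},{"delta_pos":[-1,0,18],"twist":[0,0,0]},{"delta_pos":[-1,0,22],"twist":[0,0,0]},{"delta_pos":[-1,0,25],"twist":[0,0,0]},{"delta_pos":[-1,0,27],"twist":[0,0,0]},{"delta_pos":[-1,0,29],"twist":[0,0,0]},{"delta_pos":[-1,0,30],"twist":[0,0,0]},{"delta_pos":[-1,0,31],"twist":[0,0,0]}]'
python3 d.py
```

```text
time: 26.4
position: [0.6847, -0.0543, 0.1822]
tcp_rot: [[-0.999, 0.054, 0.0], [0.054, 0.999, -0.0], [-0.0, -0.0, -1.0]]
contact_force: [-4.2, 1.7, 4.6]
finger_gap: -0.0002
t 26.4 p [684.7 -54.3 182.2] F [-4.2  1.7  4.6] gap -0.0002 yaw -3.1
```

```bash
python3 -m creep '[{"delta_pos":[0,0,0.4],"twist":[0,0,0]},{"delta_pos":[0,0,0.8],"twist":[0,0,0]},{"delta_pos":[0,0,1.2],"twist":[0,0,0]},{"delta_pos":[0,0,1.6],"twist":[0,0,0]},{"delta_pos":[0,0,2],"twist":[0,0,0]},{"delta_pos":[0,0,2.3],"twist":[0,0,0]},{"delta_pos":[0,0,2.5],"twist":[0,0,0]},{"delta_pos":[0,0,2.5],"twist":[0,0,0]},{"delta_pos":[0,0,2.5],"twist":[0,0,0]},{"delta_pos":[0,0,2.5],"twist":[0,0,0]}]'
python3 d.py
```

```text
time: 27.4
position: [0.6847, -0.0543, 0.1819]
tcp_rot: [[-0.999, 0.054, 0.002], [0.054, 0.999, -0.0], [-0.002, -0.0, -1.0]]
contact_force: [-9.0, 2.6, 15.8]
finger_gap: 0.0003
t 27.4 p [684.7 -54.3 181.9] F [-9.   2.6 15.8] gap 0.0003 yaw -3.07
```

The button bottomed out: TCP at 181.9 mm, so 6 mm of travel, at 15.8 N and no further motion. Retreating.

```bash
python3 -m creep '[{"delta_pos":[0,0,-3],"twist":[0,0,0]},{"delta_pos":[0,0,-8],"twist":[0,0,0]},{"delta_pos":[0,0,-15],"twist":[0,0,0]},{"delta_pos":[0,0,-25],"twist":[0,0,0]},{"delta_pos":[2,0,-40],"twist":[0,0,0]},{"delta_pos":[10,-8,-55],"twist":[0,0,0]},{"delta_pos":[25,-25,-70],"twist":[0,0,0]},{"delta_pos":[40,-45,-80],"twist":[0,0,0]},{"delta_pos":[50,-60,-85],"twist":[0,0,0]},{"delta_pos":[55,-65,-87],"twist":[0,0,0]}]'
python3 -m creep '[{"delta_pos":[10,-25,-5],"twist":[0,0,0]},{"delta_pos":[20,-55,-10],"twist":[0,0,0]},{"delta_pos":[25,-85,-10],"twist":[0,0,0]},{"delta_pos":[25,-115,-10],"twist":[0,0,0]},{"delta_pos":[25,-140,-10],"twist":[0,0,0]},{"delta_pos":[25,-150,-10],"twist":[0,0,0]},{"delta_pos":[25,-150,-10],"twist":[0,0,0]},{"delta_pos":[25,-150,-10],"twist":[0,0,0]},{"delta_pos":[25,-150,-10],"twist":[0,0,0]},{"delta_pos":[25,-150,-10],"twist":[0,0,0]}]'
python3 - <<'E'
from h import *
s=snapshot("side");cv2.imwrite("pics/s15.png",s["img"]);s=snapshot("top");cv2.imwrite("pics/t15.png",s["img"]);crop(s,110,110,260,240,5,"pics/t15c.png")
E
```

```text
time: 28.4
position: [0.6251, -0.1182, 0.2677]
tcp_rot: [[-0.998, 0.056, 0.002], [0.056, 0.998, 0.0], [-0.002, 0.0, -1.0]]
contact_force: [-0.1, 0.7, -0.3]
finger_gap: -0.0002
time: 29.4
position: [0.5935, -0.2637, 0.2764]
tcp_rot: [[-0.999, 0.053, 0.0], [0.053, 0.999, 0.0], [-0.0, 0.0, -1.0]]
contact_force: [-0.0, -0.4, 0.1]
finger_gap: -0.0002
```

View pics/s15.png

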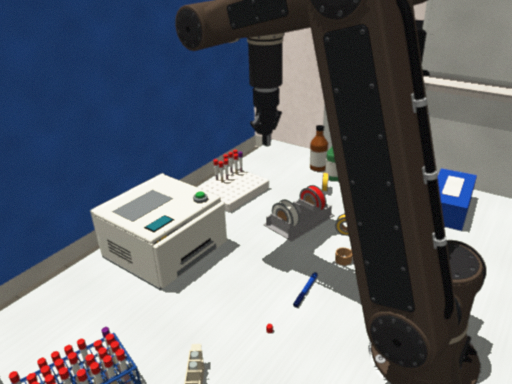

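View pics/t15c.png

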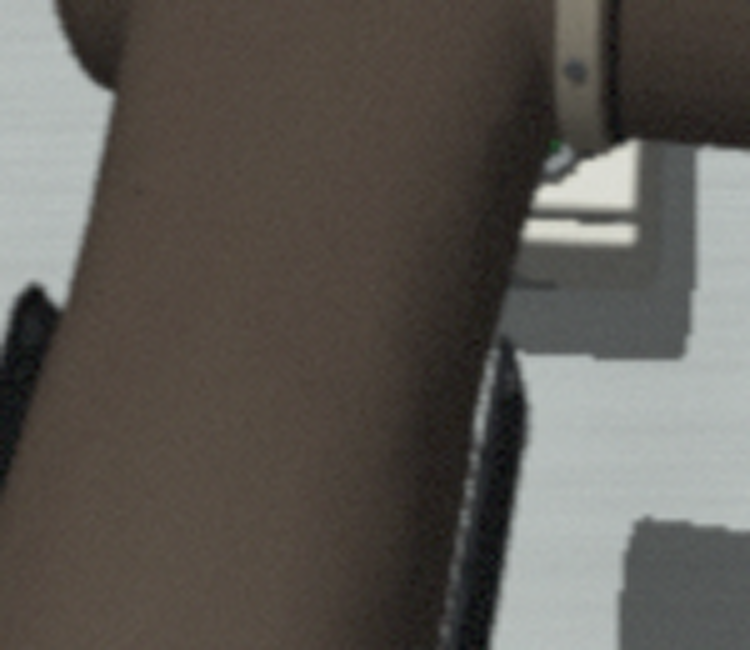

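The side view shows the drawer flush, the button released, the white and red reels standing in the stand, and the arm clear of everything. The top view still shows the panel edge at crop row 243. Handing in.

```bash
python3 -c "
from plant import finish_job
print(finish_job())"
```

```text
the job is handed in; nothing more can be done
None
```

The yellow reel is loaded on the spindle, the drawer is shut in its detent and the feed button has been pressed. I handed the job in at about 29.5 s of the 64 s allowed.

**Reel:** I took it from the middle slot, threaded it over the wire's free end and turned it with the wire through both bends. It met the stop plate at about 5 N, within about 1 mm of where I expected, and after release the pictures showed it hanging against the plate. I could not see the reel once the drawer was shut, so its final place rests on the pictures taken before and during closing.

**Drawer:** the push force peaked at about 7.6 N near the detent crest, then dropped as the drawer was drawn in. It ended at a hard stop at about 16 N. In the top picture its front face measured 14.0 mm ahead of the printer's face, which is the fully home position.

**Button:** it went down about 6 mm and bottomed out at about 16 N. The sideways force during the press reached 9 N, which I put down to friction at the fingertips.

**Last pictures:** the white and red reels still stood in the stand, the drawer was still flush and the arm was touching nothing. In the last top picture the arm hid most of the printer; only the drawer's right end and a sliver of the button could be seen. No check failed.

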